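# Feel out the gap under a spring shoe with feeler bars

### The arm

A 7-joint arm with a two-finger parallel gripper is mounted at the origin on a cart in front of the work surface, level with it; the furniture and walls round the work are solid. World frame = base frame: x ahead of the robot, y to its left, z up, the work surface at z = 0. Lengths are in m, angles in rad, forces in N, time in s.
With the tool pointing down it reaches from about 0.425 to 0.875 m from the base axis. Payload 8.4 kg.
Tool frame: the origin (TCP) lies on the centre line of the jaws, within the pads' length; the fingertips stand 22 mm ahead of it and the grasp point (between the pads) lies 3 mm ahead of it; z points along the fingers, y is the line along which they close (so a half turn about z gives the same grasp; the last joint's range is limited). The gripper opens to 87 mm and grips with 3 to 60 N. Pads are 19 mm wide; open, the fingers measure 117 mm over their backs; the gripper's body (75 mm by 190 mm) begins 51 mm behind the grasp point.
Start: joints at [1.127, 0.333, 0.04, 1.465, -0.013, 1.343, -0.059], TCP at [0.22, -0.612, 0.245] pointing down, gripper open.
Joint ranges: [-2.58, 2.58], [-0.38, 2.09], [-1.3, 1.39], [0.25, 2.4], [-1.5, 4.64], [0.08, 2.09], [-2.65, 2.65]. Speed limits (rad/s): [2.22, 2.22, 2.79, 2.79, 3.14, 3.14, 3.14].

### API

Orientations are given as a unit quaternion [w, x, y, z].
In Python, from rig import monitor, viewer, env gives the robot as it stands.
- The arm moves only by the tool carry_out, never from a script. Its arguments are lists of equal length, an entry for each row: "claw": the opening, from -1 (shut) to 1 (fully open); "offset": the shift along the tool's x, y, z in m, a list of three; "roll": the turn about the tool's z in rad. A call has 1 to 10 rows; each row shifts and turns the commanded pose from where the row before left it, along the tool's axes as they then stand; what a row does not reach is not made up. A row lasts 1/8 s, in which the tool goes at most 62.5 mm and 10.7 degrees, less where a joint would pass 70% of its speed; a pose out of reach is approached as far as the arm can. A call with a gripper value outside its range is refused whole. The fingers move at their own pace and stop on an object; "squeeze" is the grip in N (left out, the last holds). Time passes only in rows, so rows that do not move let the fingers close. It gives the time, the measured TCP pose, the force, the opening and the grip force at its end, in the units of the state.
- monitor.observe(): the state, without advancing time (a new reading comes with each control period).
- viewer.capture(name): name is "scene" or "top" or "wrist"; returns the picture (480x640x3 uint8, blue, green, red); there is no depth.
- viewer.calibration(name): a dict with "intrinsics" (3x3 intrinsics, pixels), "xyz" and "attitude" of the camera in the world; the wrist camera has in their place "tool_from_camera" (4x4, takes a point from camera to tool coordinates, whose origin is the TCP and whose axes are the flange's). Camera axes: x right, y down, z forward; pixel columns grow to the right and rows downward; lengths in m; the calibration is good to about 2 mm. A picture is of the moment at which its call begins: read the wrist's pose just before it. calibration takes no time and is no camera call.
- env.sign_off(): hands the job in; it is judged then, once.
The state is a dict: "time": time; "q": joint angles; "qd": joint speeds; "joint_efforts": joint torques, N m; "ee_pos": TCP position; "ee_rot": TCP orientation; "contact_force": force on the tool from outside, world axes, zero at the start; "moment": the same for the moment, N m; "gripper_width": finger opening in m; "finger_force": force on a finger pad.
Only numpy, scipy, OpenCV 4.12 (cv2) and the standard library are available. Lean on these libraries where they do the work, as an engineer would, in place of code of your own. Each camera call takes 0.05 s, during which the arm holds its last target. There are 200 camera calls.

### The job

Gauge the gap under the spring shoe of the strip guide with the three steel feeler bars: slid along the bed into the gate nose first, the right bar goes in with a steady light push and drags under the shoe, while one too thin is loose and one too thick stops at the mouth. Leave the bar that drags lying in the gate with its nose out past the back of the gate, and the other two lying flat on the bench top, off the guide. Never force a bar, and leave the other things on the bench where they are.

Things in the scene. Friction and masses are not known exactly. Their poses are not given: they have to be found in the camera images.
- bed: ground steel bed of the guide, a plate 200 x 84 x 8 mm fixed flat on the bench; origin at the centre of its underside, x along its length towards the gate end (the direction in which a bar is pushed in), z up; its top is 8 mm above the bench
- gate: grey gate fixed across the bed: 36 mm deep (x = -18 to +18 mm), 72 mm wide, 56 mm high, a knurled screw on top up to 83 mm high, opening 44 mm wide between two posts. Origin on the bed's top in the middle of the opening; x points the way a bar is pushed in, z up. In the opening hangs a steel head locked at an unknown height, a round-nosed spring shoe under it
- shoe_mouth (a point): middle of the gate's mouth, on the bed's top, 20 mm before the gate's origin. The shoe's underside rests 3 to 11 mm above the bed (unknown, differs each time). A bar 0 to 4.3 mm thicker than this gap slides in under the shoe's round nose (push of 5 to 18 N), is pressed down by 2 to 4.5 N and drags (2.5 to 9 N); a thinner one is loose; a thicker one stops here on the head's solid front plate
- bar_thin: thin feeler bar: flat steel blade 130 x 36 mm, 6 mm thick, one dot on top, with an upright dark handle block on its rear part; about 0.2 kg. Origin at the centre of the blade's underside, x along the bar to its nose, y across, z up
- bar_thin_handle (a point): centre of the thin bar's handle block (36 mm along the bar, 14 mm across, 34 mm high; grip across the 14 mm, along y): 35 mm behind the blade's middle (100 mm behind the nose) and 23 mm above the blade's underside; axes as the bar
- bar_thin_nose (a point): middle of the square front end (nose) of the thin bar, half-way up its 6 mm thickness; axes as the bar
- bar_middle: middle feeler bar: flat steel blade 130 x 36 mm, 9 mm thick, two dots on top, with an upright dark handle block on its rear part; about 0.2 kg. Origin at the centre of the blade's underside, x along the bar to its nose, y across, z up
- bar_middle_handle (a point): centre of the middle bar's handle block (36 mm along the bar, 14 mm across, 34 mm high; grip across the 14 mm, along y): 35 mm behind the blade's middle (100 mm behind the nose) and 26 mm above the blade's underside; axes as the bar
- bar_middle_nose (a point): middle of the square front end (nose) of the middle bar, half-way up its 9 mm thickness; axes as the bar
- bar_thick: thick feeler bar: flat steel blade 130 x 36 mm, 12 mm thick, three dots on top, with an upright dark handle block on its rear part; about 0.2 kg. Origin at the centre of the blade's underside, x along the bar to its nose, y across, z up
- bar_thick_handle (a point): centre of the thick bar's handle block (36 mm along the bar, 14 mm across, 34 mm high; grip across the 14 mm, along y): 35 mm behind the blade's middle (100 mm behind the nose) and 29 mm above the blade's underside; axes as the bar
- bar_thick_nose (a point): middle of the square front end (nose) of the thick bar, half-way up its 12 mm thickness; axes as the bar
- tape_measure: yellow tape measure, 36 x 68 x 62 mm, a bystander to leave alone; origin at the centre of its underside
- done_stack: stack of steel strips, 120 x 43 x 18 mm, a bystander to leave alone; origin at the centre of its underside
- paint_marker: paint marker, 138 x 19 x 16 mm, a bystander to leave alone; origin at the centre of its underside
- try_square: engineer's square, 110 x 171 x 23 mm, a bystander to leave alone; origin at the centre of its underside
Things that resemble listed ones, but are neither listed nor needed, are in the scene too. Of the things that look like the bed, the larger one is meant.

How it is judged:
By the outcome, as a careful person would: the job done as asked, in the order asked, and still so for the second after the job is handed in, with the robot touching nothing.
It also fails if it takes over 72 s, if anything falls off the work surface, if the arm or the gripper's body presses on something with over 40 N, if the wrist force passes 120 N, or if a joint passes its speed limit or range.

## Working session

There is one attempt and no reset: what is moved stays moved. The work goes in short steps, Python scripts to look and compute and a tool call to move; the robot and the scene stay as the last step left them, time stands still between calls to the robot, and variables do not carry over. Pictures are saved under pics/ and viewed, at most 10 in all, crops included, and the job is handed in when it is done.

Besides the shell and the picture viewer there is one more tool, called by a JSON object that holds its "method" and its "body". carry_out: Moves the arm, as the interface text tells. Its arguments: {"type":"object","properties":{"claw":{"type":"array"},"offset":{"type":"array"},"roll":{"type":"array"},"squeeze":{"type":"number"}},"required":["claw","offset","roll"]}

```bash
mkdir -p pics; ls; python3 - <<'E'
from rig import monitor, viewer, env
import cv2,numpy as np
np.set_printoptions(precision=4,suppress=True)
s=monitor.observe();print(s)
for n in ["scene","top"]:
    im=viewer.capture(n);cv2.imwrite(f"pics/{n}0.png",im)
    print(n,viewer.calibration(n))
print(viewer.calibration("wrist"))
E
```

```text
pics
{'time': 0.0, 'q': array([ 1.1268,  0.3339,  0.0399,  1.4663, -0.0134,  1.3433, -0.0585]), 'qd': array([ 0.0021,  0.0012, -0.0005,  0.0001, -0.0001, -0.0011, -0.0011]), 'joint_efforts': array([  0.0003, -65.636 ,   1.3353, -40.3799,  -0.0598,   0.0447,
         0.0002]), 'ee_pos': array([ 0.2195, -0.6113,  0.2436]), 'ee_rot': array([-0.0008,  0.9852,  0.1715, -0.0002]), 'contact_force': array([-0.2093, -0.2489, -0.69  ]), 'moment': array([-0.0144,  0.0055, -0.0003]), 'finger_force': 0.0, 'gripper_width': 0.08714018986612426}
scene {'intrinsics': array([[456.0101,   0.    , 319.5756],
       [  0.    , 456.0101, 244.1022],
       [  0.    ,   0.    ,   1.    ]]), 'xyz': array([0.126 , 0.4875, 0.8181]), 'attitude': array([ 0.1099, -0.2908,  0.8767, -0.3672])}
top {'intrinsics': array([[452.6096,   0.    , 314.5903],
       [  0.    , 452.6096, 240.8735],
       [  0.    ,   0.    ,   1.    ]]), 'xyz': array([ 0.2977, -0.1534,  1.3055]), 'attitude': array([-0.0801,  0.7093, -0.6963,  0.0751])}
{'intrinsics': array([[371.0017,   0.    , 319.9752],
       [  0.    , 371.0017, 234.3698],
       [  0.    ,   0.    ,   1.    ]]), 'tool_from_camera': array([[-0.0003, -0.9556, -0.2947,  0.0801],
       [ 1.    , -0.0005,  0.0007,  0.    ],
       [-0.0008, -0.2947,  0.9556, -0.1402],
       [ 0.    ,  0.    ,  0.    ,  1.    ]])}
```

View pics/top0.png

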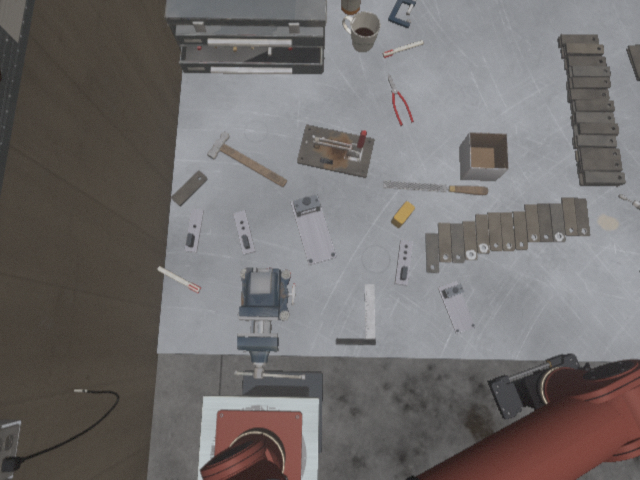

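View pics/scene0.png

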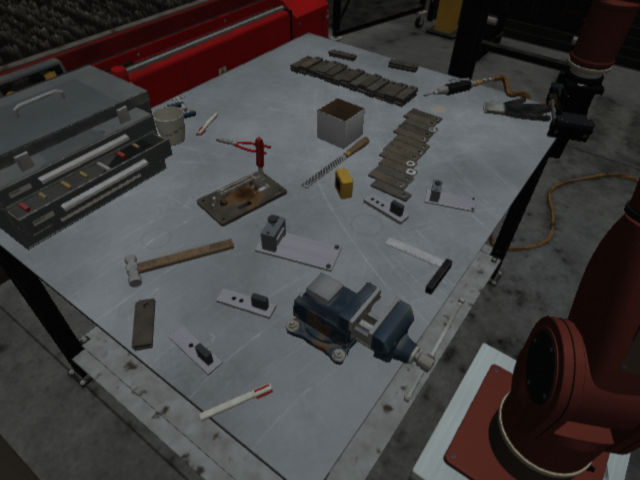

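The top view shows bars at about (194,230), (245,232) and (403,262). The bed is at (313,230) with its gate at the upper end (306,205), and the smaller decoy is at (457,305). The scene view agrees. Next I'll enlarge the top view.

```bash
cat > h.py <<'E'
import numpy as np,cv2
from scipy.spatial.transform import Rotation as R
from rig import monitor,viewer,env
np.set_printoptions(precision=4,suppress=True)
def rot(q): return R.from_quat(np.r_[q[1:],q[0]]).as_matrix()
def cam(n,s=None):
    c=viewer.calibration(n)
    if n!="wrist": return c["intrinsics"],np.array(c["xyz"]),rot(c["attitude"])
    T=c["tool_from_camera"]; Rt=rot(s["ee_rot"])
    return c["intrinsics"],s["ee_pos"]+Rt@T[:3,3],Rt@T[:3,:3]
def ray(C,uv,z):
    K,p,Rm=C; d=Rm@np.linalg.solve(K,[uv[0],uv[1],1.]); return p+d*(z-p[2])/d[2]
def proj(C,X):
    K,p,Rm=C; c=K@(Rm.T@(np.asarray(X)-p)); return c[:2]/c[2]
E
python3 - <<'E'
from h import *
im=cv2.imread("pics/top0.png")
a=cv2.resize(im[185:285,170:280],None,fx=3.6,fy=3.6,interpolation=2);b=cv2.resize(im[185:285,285:425],None,fx=2.8,fy=3.6*2.8/3.6,interpolation=2)
b=cv2.copyMakeBorder(b,0,a.shape[0]-b.shape[0],0,0,0)
cv2.imwrite("pics/crop1.png",np.hstack([a,b]))
C=cam("top");g=cv2.cvtColor(im,cv2.COLOR_BGR2GRAY)
# dark handle blobs & bright blades
for (x0,y0,x1,y1) in [(180,205,210,260),(230,205,262,260),(388,230,418,292),(285,190,340,270)]:
    w=g[y0:y1,x0:x1]; print(x0,y0,np.percentile(w,[2,25,50,75,90,98]))
print(ray(C,(320,240),0),ray(C,(313,230),0.008))
E
```

```text
180 205 [ 75.98 140.   145.   151.   155.   157.  ]
230 205 [ 86.   140.   144.   148.   155.   157.82]
388 230 [ 86. 147. 150. 153. 155. 158.]
285 190 [ 94. 141. 151. 155. 157. 159.]
[ 0.5922 -0.1572  0.    ] [ 0.6203 -0.136   0.008 ]
```

View pics/crop1.png

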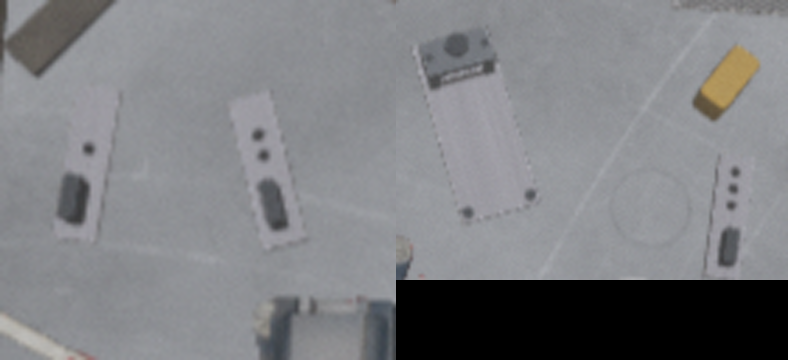

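The middle bar (two dots) has its nose at crop (249,98) and its rear at (287,242). The thin bar is on its left and the thick bar on the far right. All noses point up (+x), and the gate is at the bed's upper end.

```bash
python3 - <<'E'
from h import *
C=cam("top")
A=lambda u,v:(u/3.6+170,v/3.6+185)
B=lambda u,v:((u-396)/2.8+285,v/2.8+185)
def bar(n,nose,rear,t,f):
    a=ray(C,f(*nose),t);b=ray(C,f(*rear),t);d=a-b;print(n,"nose",a,"rear",b,"len",np.linalg.norm(d),"yaw",np.arctan2(d[1],d[0]),"handle",a-d/np.linalg.norm(d)*.1)
bar("thin",(103,90),(77,239),.006,A)
bar("mid",(249,97.5),(287,242),.009,A)
bar("thick",(736,155),(723,277),.012,B)
p=[ray(C,B(*c),.008) for c in [(463,222),(541,200),(492,25),(413,48)]]
print("bed",p); d=(p[2]+p[3]-p[0]-p[1])/2;print(np.linalg.norm(d),np.arctan2(d[1],d[0]),np.linalg.norm(p[0]-p[1]))
s=monitor.observe();print(R.from_matrix(rot(s["ee_rot"])).as_matrix())
E
```

```text
thin nose [0.6763 0.2074 0.006 ] rear [0.5499 0.2191 0.006 ] len 0.12699058952997855 yaw -0.09232423063647013 handle [0.5767 0.2166 0.006 ]
mid nose [0.6711 0.0851 0.009 ] rear [0.5499 0.0474 0.009 ] len 0.1269275959828731 yaw 0.30095584954703253 handle [0.5756 0.0554 0.009 ]
thick nose [ 0.593 -0.41   0.012] rear [ 0.4648 -0.3935  0.012 ] len 0.12930194411522666 yaw -0.12785297979476665 handle [ 0.4938 -0.3973  0.012 ]
bed [array([ 0.5176, -0.1262,  0.008 ]), array([ 0.5422, -0.2069,  0.008 ]), array([ 0.7324, -0.1527,  0.008 ]), array([ 0.7051, -0.0686,  0.008 ])]
0.1969503480175952 0.28788944960405277 0.08435872811849886
[[ 0.9411  0.338  -0.0006]
 [ 0.338  -0.9411  0.0014]
 [-0.0001 -0.0015 -1.    ]]
```

{"method": "carry_out", "body": {"claw": [1,1,1,1,1,1,1,1,1,1], "offset": [[0.051,-0.031,0],[0.051,-0.031,0],[0.051,-0.031,0],[0.051,-0.031,0],[0.051,-0.031,0],[0.051,-0.031,0],[0.051,-0.031,0],[0.051,-0.031,0],[0.051,-0.031,0],[0.051,-0.031,0]], "roll": [0,0,0,0,0,0,0,0,0,0.058], "squeeze": 20}}

```text
time: 1.35
ee_pos: [0.5957, -0.1461, 0.2443]
ee_rot: [-0.0, 0.99, 0.142, -0.0]
contact_force: [1.0, -0.7, -0.8]
gripper_width: 0.0867
finger_force: 0.0
```

{"method": "carry_out", "body": {"claw": [1,1], "offset": [[0,0,0],[0,0,0]], "roll": [0,0]}}

```text
time: 1.6
ee_pos: [0.5946, -0.1478, 0.244]
ee_rot: [-0.0, 0.99, 0.143, -0.001]
contact_force: [-0.4, -1.2, 0.5]
gripper_width: 0.0869
finger_force: 0.0
```

```bash
python3 - <<'E'
from h import *
s=monitor.observe();print(s["time"],s["ee_pos"],rot(s["ee_rot"]))
im=viewer.capture("wrist");cv2.imwrite("pics/w1.png",im);np.save("pics/w1.npy",dict(p=s["ee_pos"],r=s["ee_rot"]),allow_pickle=True)
E
```

```text
1.6 [ 0.5946 -0.1478  0.244 ] [[ 0.959   0.2834 -0.0012]
 [ 0.2834 -0.959  -0.0001]
 [-0.0012 -0.0002 -1.    ]]
```

View pics/w1.png

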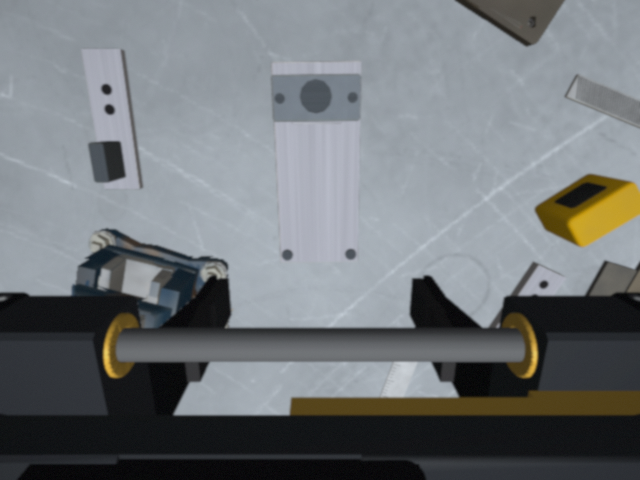

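The wrist view shows the whole bed: corners near (272,62), (361,62), (279,262) and (361,262). The gate top spans x 271–361 and y 73–121. The middle bar's nose is at (102,50) and its rear at (119,189). I'll fit these edges.

```bash
cat >> h.py <<'E'
def edge(g,fixed,span,axis,lo,hi):
    """edge points: for each index in fixed range, strongest gradient in [lo(i),hi(i)] ; returns fitted line in pixels via cv2"""
    gb=cv2.GaussianBlur(g,(3,3),0).astype(float); d=np.abs(cv2.Sobel(gb,cv2.CV_64F,1-axis,axis,ksize=3)); P=[]
    for i in range(*fixed):
        c=span(i); a=int(c+lo); b=int(c+hi); v=d[i,a:b] if axis==0 else d[a:b,i]
        k=a+np.argmax(v); P.append((k,i) if axis==0 else (i,k))
    return np.array(P,np.float32),cv2.fitLine(np.array(P,np.float32),cv2.DIST_HUBER,0,.01,.01).ravel()
def isect(l1,l2):
    A=np.array([[l1[0],-l2[0]],[l1[1],-l2[1]]]); t=np.linalg.solve(A,[l2[2]-l1[2],l2[3]-l1[3]]); return np.array([l1[2]+t[0]*l1[0],l1[3]+t[0]*l1[1]])
def quad(g,c,w=6):
    """c: corners far-left, far-right, near-right, near-left (px); returns refined"""
    c=np.array(c,float); L=[]
    for k in range(4):
        a,b=c[k],c[(k+1)%4]; ax=1 if abs(a[0]-b[0])>abs(a[1]-b[1]) else 0
        j=0 if ax==1 else 1
        if a[j]>b[j]: a,b=b,a
        n=(b[j]-a[j]); f=(int(a[j]+.1*n),int(b[j]-.1*n)+1)
        L.append(edge(g,f,lambda i:a[1-j]+(i-a[j])/n*(b[1-j]-a[1-j]),ax,-w,w+1)[1])
    return np.array([isect(L[k-1],L[k]) for k in range(4)])
def pose(C,q,z):
    P=np.array([ray(C,u,z) for u in q]); f=(P[0]+P[1])/2; n=(P[2]+P[3])/2; d=f-n
    return P,f,n,np.linalg.norm(d),np.arctan2(d[1],d[0])
E
python3 - <<'E'
from h import *
D=np.load("pics/w1.npy",allow_pickle=True).item();s=dict(ee_pos=D["p"],ee_rot=D["r"]);C=cam("wrist",s)
g=cv2.cvtColor(cv2.imread("pics/w1.png"),cv2.COLOR_BGR2GRAY)
for n,c,z in [("bed",[(272,62),(361,62),(361,262),(279,262)],.008),("gatetop",[(271,74),(361,74),(361,121),(271,121)],.064),("mid",[(82,50),(121,50),(141,187),(97,190)],.009)]:
    q=quad(g,c,5);P,f,nn,L,y=pose(C,q,z);print(n,q.tolist(),"far",f,"near",nn,"len",L,"wid",np.linalg.norm(P[0]-P[1]),np.linalg.norm(P[2]-P[3]),"yaw",y)
    d=(f-nn)/L
    if n=="mid": print("handle",f-.1*d)
E
```

```text
bed [[270.0357971191406, 61.821372985839844], [360.89398193359375, 62.042789459228516], [356.9300842285156, 262.1500244140625], [282.39031982421875, 261.3984069824219]] far [ 0.7194 -0.1069  0.008 ] near [ 0.53   -0.1668  0.008 ] len 0.19866467384929426 wid 0.08428985714556232 0.08096187853369022 yaw 0.3064463192139725
gatetop [[270.0232849121094, 74.25652313232422], [361.32257080078125, 72.58832550048828], [359.158447265625, 121.0], [272.6871643066406, 121.0]] far [ 0.7043 -0.1121  0.064 ] near [ 0.6696 -0.1224  0.064 ] len 0.03623051820041023 wid 0.07271245062484044 0.07135141551810077 yaw 0.28993188190579977
mid [[85.30101013183594, 49.0], [119.91863250732422, 49.0], [139.59609985351562, 189.72991943359375], [92.99457550048828, 182.65394592285156]] far [0.6745 0.0832 0.009 ] near [0.5509 0.055  0.009 ] len 0.126773172252947 wid 0.03171140663287846 0.04677685386427405 yaw 0.22441101665440538
handle [0.577  0.0609 0.009 ]
```

```bash
python3 - <<'E'
from h import *
D=np.load("pics/w1.npy",allow_pickle=True).item();s=dict(ee_pos=D["p"],ee_rot=D["r"]);C=cam("wrist",s);T=cam("top");S=cam("scene")
for z in (0,.05,.1): print(z,[ray(C,u,z)[:2] for u in [(104,232),(215,265),(100,250)]],[ray(T,u,z)[:2] for u in [(243,268),(287,268),(250,269)]],[ray(S,u,z)[:2] for u in [(289,325),(303,290),(320,275),(341,290)]])
E
```

```text
0 [array([0.4941, 0.0657]), array([ 0.4904, -0.0571]), array([0.4721, 0.0675])] [array([0.5044, 0.0661]), array([ 0.5068, -0.0623]), array([0.5018, 0.0455])] [array([0.5033, 0.0547]), array([ 0.5385, -0.0402]), array([ 0.5344, -0.1009]), array([ 0.4686, -0.0932])]
0.05 [array([0.5172, 0.0409]), array([ 0.514, -0.066]), array([0.4981, 0.0424])] [array([0.4965, 0.0577]), array([ 0.4988, -0.0658]), array([0.494 , 0.0379])] [array([0.4802, 0.0812]), array([ 0.5133, -0.0079]), array([ 0.5094, -0.065 ]), array([ 0.4477, -0.0577])]
0.1 [array([0.5403, 0.0161]), array([ 0.5376, -0.0748]), array([0.524 , 0.0174])] [array([0.4886, 0.0493]), array([ 0.4908, -0.0693]), array([0.4862, 0.0303])] [array([0.4572, 0.1076]), array([0.4881, 0.0243]), array([ 0.4844, -0.029 ]), array([ 0.4267, -0.0222])]
```

{"method": "carry_out", "body": {"claw": [1,1,1,1,1], "offset": [[0.01,-0.05,0],[0.01,-0.05,0],[0.01,-0.05,0],[0.01,-0.05,0],[0,0,0]], "roll": [0,0,0,0,0]}}

```text
time: 2.28
ee_pos: [0.5758, 0.0591, 0.245]
ee_rot: [-0.001, 0.989, 0.145, 0.0]
contact_force: [0.9, 0.5, -0.9]
gripper_width: 0.0871
finger_force: 0.0
```

```bash
python3 - <<'E'
from h import *
s=monitor.observe();print(s["time"],s["ee_pos"],rot(s["ee_rot"]))
im=viewer.capture("wrist");cv2.imwrite("pics/w2.png",im);np.save("pics/w2.npy",dict(p=s["ee_pos"],r=s["ee_rot"]),allow_pickle=True)
E
```

```text
2.275 [0.5758 0.0591 0.245 ] [[ 0.9577  0.2876  0.0004]
 [ 0.2876 -0.9577  0.0012]
 [ 0.0008 -0.001  -1.    ]]
```

View pics/w2.png

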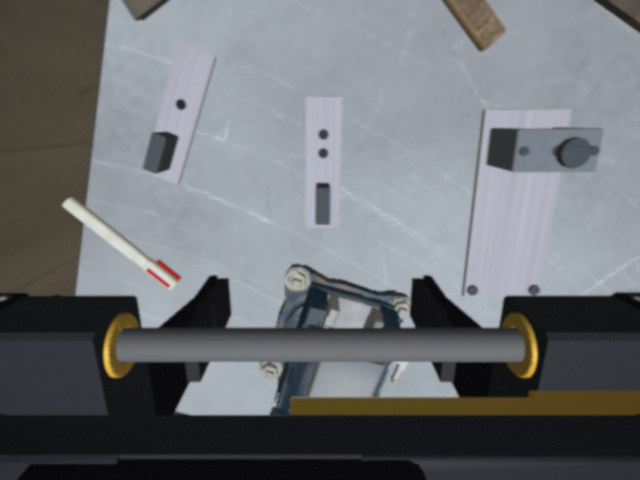

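The middle bar sits squarely in view at (305–342, 97–227), with its handle top at about (322,188). Thin bar corners are near (187,44), (216,57), (180,184) and (145,170). The vise lies behind the grasp area, out of the way.

```bash
python3 - <<'E'
from h import *
D=np.load("pics/w2.npy",allow_pickle=True).item();s=dict(ee_pos=D["p"],ee_rot=D["r"]);C=cam("wrist",s)
im=cv2.imread("pics/w2.png");g=cv2.cvtColor(im,cv2.COLOR_BGR2GRAY)
q=quad(g,[(305,97),(342,97),(341,227),(306,227)],5);P,f,n,L,y=pose(C,q,.009);d=(f-n)/L
print(q.tolist(),f,n,L,y,np.linalg.norm(P[0]-P[1]),np.linalg.norm(P[2]-P[3]))
print("handle est",f-.1*d, n+.03*d)
# dark handle incl. sides: width centre of the top
m=(g[184:224,300:350]<95);ys,xs=np.nonzero(m);print("dark cols",xs.min()+300,xs.max()+300,"rows",ys.min()+184,ys.max()+184,xs.mean()+300)
print(ray(C,(xs.mean()+300,188),.043))
E
```

```text
[[305.0, 96.50740051269531], [342.15863037109375, 97.20877075195312], [338.6257019042969, 226.44699096679688], [305.0, 222.71934509277344]] [0.6739 0.0848 0.009 ] [0.5525 0.0499 0.009 ] 0.12628314006382116 0.2797769740652354 0.03540460997751448 0.03563553225133707
handle est [0.5778 0.0572 0.009 ] [0.5813 0.0582 0.009 ]
dark cols 317 328 rows 184 222 322.2027027027027
[0.5954 0.0627 0.043 ]
```

{"method": "carry_out", "body": {"claw": [1,1,1,1,1,-1,-1,-1,-1], "offset": [[0.001,0.002,0.05],[0,0,0.05],[0,0,0.05],[0,0,0.04],[0,0,0.019],[0,0,0],[0,0,0],[0,0,0],[0,0,0]], "roll": [0,0,0,0,0,0,0,0,0], "squeeze": 40}}

```text
time: 3.45
ee_pos: [0.5788, 0.054, 0.0366]
ee_rot: [0.0, 0.99, 0.143, 0.001]
contact_force: [0.2, 0.5, -0.1]
gripper_width: 0.0553
finger_force: 0.0
```

{"method": "carry_out", "body": {"claw": [-1,-1,-1,-1,-1,-1,-1,-1], "offset": [[0,0,0],[0,0,0],[0,0,0],[0,0,0],[0,0,0],[0,0,0],[0,0,0],[0,0,0]], "roll": [0,0,0,0,0,0,0,0]}}

```text
time: 4.45
ee_pos: [0.5782, 0.0538, 0.0355]
ee_rot: [0.0, 0.99, 0.143, -0.0]
contact_force: [-0.4, 0.8, -1.1]
gripper_width: 0.0137
finger_force: 39.8
```

{"method": "carry_out", "body": {"claw": [-1,-1,-1,-1,-1,-1,-1,-1,-1,-1], "offset": [[0,0,-0.03],[0,0,-0.03],[0,0.045,0],[0,0.05,0],[0,0.05,0],[-0.025,0.05,0],[-0.03,0,0],[-0.02,0,0],[0,0,0],[0,0,0]], "roll": [0,0,0,0,0,0,0,0,0,0]}}

```text
time: 5.7
ee_pos: [0.5578, -0.1558, 0.0943]
ee_rot: [-0.0, 0.99, 0.142, -0.004]
contact_force: [-14.1, -2.6, 2.2]
gripper_width: 0.0136
finger_force: 39.9
```

```bash
python3 - <<'E'
from h import *
s=monitor.observe();print(s["time"],s["ee_pos"],rot(s["ee_rot"])[:,0],s["gripper_width"],s["contact_force"])
im=viewer.capture("wrist");cv2.imwrite("pics/w3.png",im);np.save("pics/w3.npy",dict(p=s["ee_pos"],r=s["ee_rot"]),allow_pickle=True)
E
```

```text
5.7 [ 0.5578 -0.1558  0.0943] [ 0.9596  0.2812 -0.0078] 0.013553825189964482 [-14.0922  -2.583    2.2321]
```

View pics/w3.png

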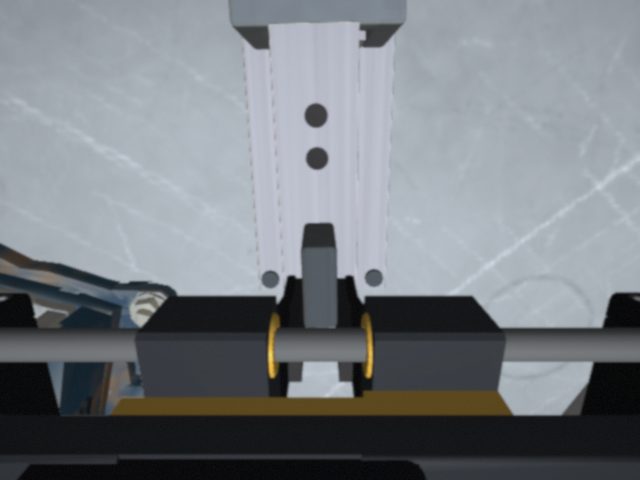

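```bash
python3 - <<'E'
from h import *
D=np.load("pics/w3.npy",allow_pickle=True).item();s=dict(ee_pos=D["p"],ee_rot=D["r"]);C=cam("wrist",s)
u=np.array([.9577,.2876,0]);o=np.array([.687,-.117,0]);v=np.array([-.2876,.9577,0])
def gc(p): return np.array([(p-o)@u,(p-o)@v,p[2]])
zb=s["ee_pos"][2]-.036
print("tcp",gc(s["ee_pos"]))
for n,px,z in [("nose",(316,22),zb+.009),("dot",(316,115),zb+.009),("dot2",(317,158),zb+.009),("hfronttop",(318,248),zb+.043),("hfrontbot",(318,224),zb+.009),("gateedgeL",(232,24),.064),("gateR",(404,25),.064),("gatefootL",(247,47),.008),("bednearL",(270,278),.008),("bednearR",(373,277),.008)]:print(n,gc(ray(C,px,z)))
s=monitor.observe();print(s["contact_force"],s["moment"],s["joint_efforts"])
E
```

```text
tcp [-0.1349  0.      0.0943]
nose [-0.0176  0.0006  0.0673]
dot [-0.0529  0.001   0.0673]
dot2 [-0.071   0.0007  0.0673]
hfronttop [-0.1011  0.0003  0.1013]
hfrontbot [-0.1014  0.0005  0.0673]
gateedgeL [-0.0174  0.0348  0.064 ]
gateR [-0.0183 -0.0352  0.064 ]
gatefootL [-0.0168  0.0392  0.008 ]
bednearL [-0.1554  0.0332  0.008 ]
bednearR [-0.1551 -0.0351  0.008 ]
[-13.5885  -3.4522   1.6835] [-0.5977  3.0358  0.0766] [ -3.7386 -60.6012  -7.7339 -42.2611  -1.3348  -4.8799  -0.035 ]
```

The bar slipped about 16 mm forward in the grip: its nose caught the gate top while it was being carried. It now rests against the gate front at x=-18 mm. I'll back off, lower it onto the bed and re-grip.

{"method": "carry_out", "body": {"claw": [-1,-1,-1,-1,-1,-1], "offset": [[-0.017,0,0],[0,0,0],[0,0,0.02],[0,0,0.02],[0,0,0.006],[0,0,0]], "roll": [0,0,0,0,0,0]}}

```text
time: 6.5
ee_pos: [0.5454, -0.159, 0.0497]
ee_rot: [-0.0, 0.99, 0.143, 0.0]
contact_force: [-0.1, -0.9, -1.9]
gripper_width: 0.0135
finger_force: 39.9
```

{"method": "carry_out", "body": {"claw": [-1,-1,-0.4,-0.4,-0.4,-0.4,-0.4], "offset": [[0,0,0.003],[0,0,0.002],[0,0,0],[0,0,0],[0,0,0],[0.016,0,0],[0,0,0]], "roll": [0,0,0,0,0,0,0]}}

```text
time: 7.38
ee_pos: [0.5621, -0.1537, 0.0447]
ee_rot: [-0.0, 0.99, 0.144, 0.001]
contact_force: [0.1, -0.1, 0.3]
gripper_width: 0.0257
finger_force: 0.0
```

```bash
python3 - <<'E'
from h import *
s=monitor.observe();print(s["time"],s["ee_pos"],rot(s["ee_rot"])[:,0],s["gripper_width"],s["contact_force"])
im=viewer.capture("wrist");cv2.imwrite("pics/w4.png",im);np.save("pics/w4.npy",dict(p=s["ee_pos"],r=s["ee_rot"]),allow_pickle=True)
E
```

```text
7.375 [ 0.5621 -0.1537  0.0447] [0.9588 0.2841 0.0014] 0.02574576897064354 [ 0.086  -0.0504  0.3475]
```

View pics/w4.png

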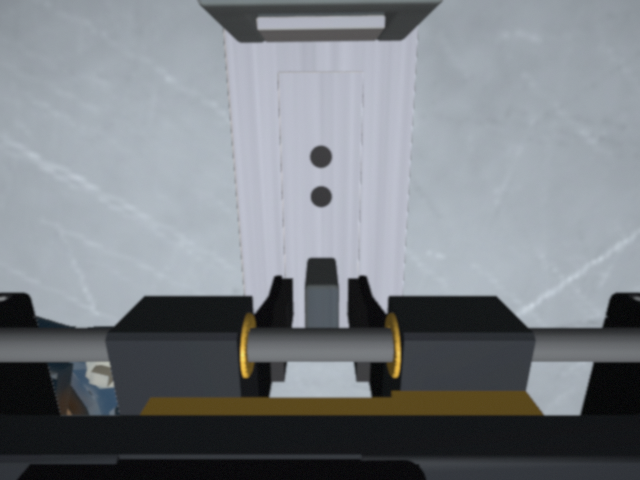

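The bar is flat on the bed and centred: edges at x 277–364, bed centre at 320, nose at row 71, about 10 mm short of the gate. I'll grip it and advance gently.

{"method": "carry_out", "body": {"claw": [-1,-1,-1,-1,-1,-1,-1], "offset": [[0,0,0],[0,0,0],[0,0,0],[0.004,0,0],[0.004,0,0],[0.002,0,0],[0,0,0]], "roll": [0,0,0,0,0,0,0]}}

```text
time: 8.3
ee_pos: [0.5703, -0.1515, 0.0445]
ee_rot: [-0.0, 0.99, 0.143, 0.0]
contact_force: [0.3, -0.8, -1.5]
gripper_width: 0.0138
finger_force: 40.0
```

{"method": "carry_out", "body": {"claw": [-1,-1,-1,-1], "offset": [[0.002,0,0],[0.002,0,0],[0.002,0,0],[0,0,0]], "roll": [0,0,0,0]}}

```text
time: 8.8
ee_pos: [0.576, -0.1499, 0.0445]
ee_rot: [-0.0, 0.99, 0.143, 0.0]
contact_force: [-0.6, -0.3, -1.7]
gripper_width: 0.0135
finger_force: 40.0
```

{"method": "carry_out", "body": {"claw": [-1,-1,-1,-1], "offset": [[0.002,0,0],[0.002,0,0],[0.002,0,0],[0,0,0]], "roll": [0,0,0,0]}}

```text
time: 9.3
ee_pos: [0.5817, -0.1482, 0.0445]
ee_rot: [-0.0, 0.99, 0.143, 0.0]
contact_force: [-0.8, 0.4, -2.4]
gripper_width: 0.0137
finger_force: 40.0
```

{"method": "carry_out", "body": {"claw": [-1,-1,-1], "offset": [[0.002,0,0],[0.002,0,0],[0,0,0]], "roll": [0,0,0]}}

```text
time: 9.68
ee_pos: [0.5856, -0.1472, 0.0445]
ee_rot: [-0.0, 0.99, 0.143, 0.0]
contact_force: [-0.0, -0.2, -3.0]
gripper_width: 0.0136
finger_force: 40.0
```

{"method": "carry_out", "body": {"claw": [-1,-1,-1,-1], "offset": [[0.002,0,0],[0.002,0,0],[0.002,0,0],[0,0,0]], "roll": [0,0,0,0]}}

```text
time: 10.18
ee_pos: [0.5914, -0.1455, 0.0445]
ee_rot: [-0.0, 0.99, 0.143, 0.0]
contact_force: [-2.2, 0.3, -1.2]
gripper_width: 0.0139
finger_force: 40.0
```

{"method": "carry_out", "body": {"claw": [-1,-1,-1,-1], "offset": [[0.002,0,0],[0.002,0,0],[0.002,0,0],[0,0,0]], "roll": [0,0,0,0]}}

```text
time: 10.68
ee_pos: [0.5973, -0.1436, 0.0445]
ee_rot: [-0.0, 0.99, 0.143, 0.0]
contact_force: [-1.9, -0.4, -2.0]
gripper_width: 0.0138
finger_force: 40.0
```

{"method": "carry_out", "body": {"claw": [-1,-1,-1,-1], "offset": [[0.003,0,0],[0.003,0,0],[0.003,0,0],[0.003,0,0]], "roll": [0,0,0,0]}}

```text
time: 11.18
ee_pos: [0.6086, -0.1404, 0.0445]
ee_rot: [-0.0, 0.99, 0.143, -0.0]
contact_force: [-1.7, -1.3, -1.2]
gripper_width: 0.014
finger_force: 40.0
```

{"method": "carry_out", "body": {"claw": [-1,-1,-1,-1], "offset": [[0.002,0,0],[0.002,0,0],[0.002,0,0],[0.002,0,0]], "roll": [0,0,0,0]}}

```text
time: 11.68
ee_pos: [0.6162, -0.1382, 0.0445]
ee_rot: [-0.0, 0.99, 0.143, 0.0]
contact_force: [-2.5, 0.0, -1.3]
gripper_width: 0.0135
finger_force: 40.0
```

Nose is near +26 mm with only about 2 N of push, which doesn't settle it. I'll pull back and push again to check for drag.

{"method": "carry_out", "body": {"claw": [-1,-1,-1], "offset": [[-0.002,0,0],[-0.002,0,0],[-0.002,0,0]], "roll": [0,0,0]}}

```text
time: 12.05
ee_pos: [0.6104, -0.1398, 0.0446]
ee_rot: [-0.0, 0.99, 0.143, 0.0]
contact_force: [0.9, 0.9, -3.6]
gripper_width: 0.0141
finger_force: 40.0
```

{"method": "carry_out", "body": {"claw": [-1], "offset": [[-0.002,0,0]], "roll": [0]}}

```text
time: 12.18
ee_pos: [0.6084, -0.1404, 0.0447]
ee_rot: [-0.0, 0.99, 0.143, 0.0]
contact_force: [0.3, 0.7, -3.2]
gripper_width: 0.0134
finger_force: 40.0
```

{"method": "carry_out", "body": {"claw": [-1], "offset": [[-0.002,0,0]], "roll": [0]}}

```text
time: 12.3
ee_pos: [0.6065, -0.1411, 0.0447]
ee_rot: [0.0, 0.99, 0.143, 0.0]
contact_force: [1.2, 1.0, -3.2]
gripper_width: 0.0137
finger_force: 40.0
```

{"method": "carry_out", "body": {"claw": [-1,-1,-1], "offset": [[0.002,0,0],[0.002,0,0],[0.002,0,0]], "roll": [0,0,0]}}

```text
time: 12.68
ee_pos: [0.6122, -0.1396, 0.0445]
ee_rot: [0.0, 0.99, 0.143, -0.0]
contact_force: [-2.7, -0.4, -0.0]
gripper_width: 0.0137
finger_force: 40.0
```

{"method": "carry_out", "body": {"claw": [-1], "offset": [[0.002,0,0]], "roll": [0]}}

```text
time: 12.8
ee_pos: [0.6143, -0.1389, 0.0445]
ee_rot: [0.0, 0.99, 0.143, -0.0]
contact_force: [-2.5, -0.7, -1.5]
gripper_width: 0.0135
finger_force: 40.0
```

{"method": "carry_out", "body": {"claw": [-1], "offset": [[0.002,0,0]], "roll": [0]}}

```text
time: 12.92
ee_pos: [0.6162, -0.1382, 0.0445]
ee_rot: [-0.0, 0.99, 0.143, -0.0]
contact_force: [-2.6, -1.4, 0.1]
gripper_width: 0.0137
finger_force: 40.0
```

{"method": "carry_out", "body": {"claw": [-0.5,-0.5,-0.5,-0.5,-1,-1,-1,-1,-1,-1], "offset": [[0,0,0],[0,0,0],[0,0,0],[0,0,0],[0,0,0],[0,0,0],[0,0,0],[0,0,0],[0,0,0],[0,0,0]], "roll": [0,0,0,0,0,0,0,0,0,0]}}

```text
time: 14.18
ee_pos: [0.6161, -0.1382, 0.0446]
ee_rot: [-0.0, 0.99, 0.143, 0.0]
contact_force: [-0.5, -0.8, 0.7]
gripper_width: 0.0139
finger_force: 40.0
```

{"method": "carry_out", "body": {"claw": [-1,-1,-1], "offset": [[-0.002,0,0],[-0.002,0,0],[-0.002,0,0]], "roll": [0,0,0]}}

```text
time: 14.55
ee_pos: [0.6104, -0.1398, 0.0446]
ee_rot: [-0.0, 0.99, 0.143, 0.0]
contact_force: [2.3, 1.0, -1.2]
gripper_width: 0.0136
finger_force: 40.0
```

{"method": "carry_out", "body": {"claw": [-1], "offset": [[-0.002,0,0]], "roll": [0]}}

```text
time: 14.68
ee_pos: [0.6084, -0.1404, 0.0446]
ee_rot: [-0.0, 0.99, 0.143, 0.0]
contact_force: [3.4, 0.7, -2.2]
gripper_width: 0.0135
finger_force: 40.0
```

{"method": "carry_out", "body": {"claw": [-1,-1,-1], "offset": [[0.002,0,0],[0.002,0,0],[0.002,0,0]], "roll": [0,0,0]}}

```text
time: 15.05
ee_pos: [0.6125, -0.1399, 0.0446]
ee_rot: [0.0, 0.99, 0.142, -0.002]
contact_force: [-7.8, -1.6, 7.0]
gripper_width: 0.0136
finger_force: 40.0
```

{"method": "carry_out", "body": {"claw": [-1], "offset": [[0.002,0,0]], "roll": [0]}}

```text
time: 15.18
ee_pos: [0.6144, -0.1394, 0.0446]
ee_rot: [0.0, 0.99, 0.142, -0.002]
contact_force: [-6.4, -2.1, 6.0]
gripper_width: 0.0138
finger_force: 40.0
```

{"method": "carry_out", "body": {"claw": [-1,-1], "offset": [[0.002,0,0],[0.002,0,0]], "roll": [0,0]}}

```text
time: 15.42
ee_pos: [0.6183, -0.1384, 0.0446]
ee_rot: [0.0, 0.99, 0.142, -0.002]
contact_force: [-7.4, -1.4, 6.0]
gripper_width: 0.0134
finger_force: 40.0
```

{"method": "carry_out", "body": {"claw": [-1,-1], "offset": [[0.002,0,0],[0.002,0,0]], "roll": [0,0]}}

```text
time: 15.68
ee_pos: [0.6222, -0.1373, 0.0446]
ee_rot: [0.0, 0.99, 0.142, -0.002]
contact_force: [-6.2, -2.1, 5.9]
gripper_width: 0.0136
finger_force: 40.0
```

```bash
python3 - <<'E'
from h import *
s=monitor.observe();print(s["time"],s["ee_pos"],s["contact_force"],s["moment"])
im=viewer.capture("wrist");cv2.imwrite("pics/w5.png",im);C=cam("wrist",s);g=cv2.cvtColor(im,cv2.COLOR_BGR2GRAY)
cv2.imwrite("pics/t5.png",viewer.capture("top"))
u=np.array([.9577,.2876,0]);o=np.array([.687,-.117,0]);v=np.array([-.2876,.9577,0])
gc=lambda p:np.array([(p-o)@u,(p-o)@v,p[2]])
n,l,st,c=cv2.connectedComponentsWithStats((g<110).astype(np.uint8))
for i in range(1,n):
    if 60<st[i,4]<3000 and 200<c[i][0]<440: print(st[i],c[i],gc(ray(C,c[i],.017)))
E
```

```text
15.675 [ 0.6222 -0.1373  0.0446] [-6.1674 -2.1036  5.8646] [-0.3911  1.253  -0.0271]
[396 146  25  25 481] [407.9106 157.817 ] [-0.0042 -0.0405  0.017 ]
[209 149  26  25 488] [221.6578 160.6455] [-0.0049  0.0424  0.017 ]
```

Forward push is now steady at about 6.6 N, but the arm is also pressing down, so the reading is biased. I'll release the bar and push it from behind the handle with shut fingers, which leaves it vertically free.

{"method": "carry_out", "body": {"claw": [-0.5,-0.5,-0.5,-0.5,-0.5,-1,-1,-1,-1,-1], "offset": [[0,0,0],[0,0,0],[0,0,0],[0,0,-0.025],[0,0,-0.02],[-0.02,0,0],[-0.014,0,0],[0,0,0],[0,0,0.02],[0,0,0.025]], "roll": [0,0,0,0,0,0,0,0,0,0]}}

```text
time: 17.02
ee_pos: [0.5917, -0.1452, 0.0433]
ee_rot: [-0.0, 0.99, 0.143, 0.0]
contact_force: [-0.6, 0.3, -0.4]
gripper_width: 0.0011
finger_force: 0.0
```

{"method": "carry_out", "body": {"claw": [-1,-1,-1], "offset": [[0.002,0,0],[0.002,0,0],[0.002,0,0]], "roll": [0,0,0]}}

```text
time: 17.4
ee_pos: [0.5976, -0.1437, 0.0452]
ee_rot: [0.0, 0.99, 0.143, 0.0]
contact_force: [-2.4, -1.0, 0.7]
gripper_width: 0.0006
finger_force: 1.5
```

{"method": "carry_out", "body": {"claw": [-1], "offset": [[0.002,0,0]], "roll": [0]}}

```text
time: 17.52
ee_pos: [0.5983, -0.1437, 0.045]
ee_rot: [0.0, 0.99, 0.143, -0.001]
contact_force: [-5.0, -1.4, 4.7]
gripper_width: 0.0005
finger_force: 2.9
```

{"method": "carry_out", "body": {"claw": [-1], "offset": [[0.002,0,0]], "roll": [0]}}

```text
time: 17.65
ee_pos: [0.6, -0.1434, 0.045]
ee_rot: [0.0, 0.99, 0.143, -0.001]
contact_force: [-5.0, -2.0, 3.8]
gripper_width: 0.0004
finger_force: 2.8
```

{"method": "carry_out", "body": {"claw": [-1], "offset": [[0.002,0,0]], "roll": [0]}}

```text
time: 17.77
ee_pos: [0.6019, -0.1429, 0.045]
ee_rot: [0.0, 0.99, 0.143, -0.001]
contact_force: [-4.6, -1.1, 4.1]
gripper_width: 0.0004
finger_force: 2.8
```

{"method": "carry_out", "body": {"claw": [-1,-0.5,-0.5,-0.5,-0.5,-0.5,-0.5,-1,-1,-1], "offset": [[-0.004,0,-0.02],[0,0,-0.025],[0.016,0,0],[0.016,0,0],[0,0,0],[0,0,0.02],[0,0,0.024],[0,0,0],[0,0,0],[0,0,0]], "roll": [0,0,0,0,0,0,0,0,0,0]}}

```text
time: 19.02
ee_pos: [0.6289, -0.1344, 0.0455]
ee_rot: [-0.0, 0.99, 0.143, -0.001]
contact_force: [-0.5, -0.1, -6.3]
gripper_width: 0.0137
finger_force: 39.9
```

{"method": "carry_out", "body": {"claw": [-1,-1,-1,-1,-1], "offset": [[0,0,0],[-0.005,0,0],[-0.01,0,0],[-0.01,0,0],[-0.01,0,0]], "roll": [0,0,0,0,0]}}

```text
time: 19.65
ee_pos: [0.5952, -0.1445, 0.0457]
ee_rot: [0.0, 0.99, 0.143, 0.0]
contact_force: [0.5, 0.1, -5.8]
gripper_width: 0.014
finger_force: 39.9
```

{"method": "carry_out", "body": {"claw": [-1,-1], "offset": [[-0.01,0,0],[-0.01,0,0]], "roll": [0,0]}}

```text
time: 19.9
ee_pos: [0.5762, -0.1502, 0.0459]
ee_rot: [0.0, 0.99, 0.143, 0.0]
contact_force: [-0.5, -1.2, -2.3]
gripper_width: 0.014
finger_force: 39.9
```

{"method": "carry_out", "body": {"claw": [-1,-1], "offset": [[0,0,0],[0,0,0]], "roll": [0,0]}}

```text
time: 20.15
ee_pos: [0.5773, -0.1498, 0.046]
ee_rot: [0.0, 0.99, 0.143, 0.0]
contact_force: [0.4, -0.3, -1.9]
gripper_width: 0.014
finger_force: 39.9
```

{"method": "carry_out", "body": {"claw": [-1,-0.6,-0.6,-0.6,-1,-1,-1,-1], "offset": [[0,0,0.001],[0,0,0],[0,0,0],[0,0,0],[0,0,0],[0,0,0],[0,0,0],[0,0,0]], "roll": [0,0,0,0,0,0,0,0]}}

```text
time: 21.15
ee_pos: [0.5769, -0.1498, 0.0446]
ee_rot: [0.0, 0.99, 0.143, 0.0]
contact_force: [0.4, 0.5, 0.6]
gripper_width: 0.0133
finger_force: 40.0
```

{"method": "carry_out", "body": {"claw": [-1,-1], "offset": [[0.003,0,0],[0.003,0,0]], "roll": [0,0]}}

```text
time: 21.4
ee_pos: [0.5825, -0.1484, 0.0447]
ee_rot: [0.0, 0.99, 0.143, -0.0]
contact_force: [-3.0, -1.6, 4.0]
gripper_width: 0.0139
finger_force: 40.0
```

{"method": "carry_out", "body": {"claw": [-1], "offset": [[0.003,0,0]], "roll": [0]}}

```text
time: 21.52
ee_pos: [0.5855, -0.1474, 0.0446]
ee_rot: [0.0, 0.99, 0.143, -0.0]
contact_force: [-3.6, -1.1, 5.3]
gripper_width: 0.0137
finger_force: 40.0
```

{"method": "carry_out", "body": {"claw": [-1], "offset": [[0.002,0,0]], "roll": [0]}}

```text
time: 21.65
ee_pos: [0.5871, -0.1469, 0.0446]
ee_rot: [0.0, 0.99, 0.143, -0.0]
contact_force: [-8.9, -1.3, 10.1]
gripper_width: 0.0137
finger_force: 40.0
```

{"method": "carry_out", "body": {"claw": [-1], "offset": [[0.002,0,0]], "roll": [0]}}

```text
time: 21.78
ee_pos: [0.5883, -0.1467, 0.0446]
ee_rot: [0.0, 0.99, 0.143, -0.001]
contact_force: [-9.0, -1.9, 9.8]
gripper_width: 0.0139
finger_force: 40.0
```

{"method": "carry_out", "body": {"claw": [-1], "offset": [[0.002,0,0]], "roll": [0]}}

```text
time: 21.9
ee_pos: [0.5902, -0.1462, 0.0446]
ee_rot: [0.0, 0.99, 0.143, -0.001]
contact_force: [-8.7, -2.2, 8.4]
gripper_width: 0.0135
finger_force: 40.0
```

{"method": "carry_out", "body": {"claw": [-1], "offset": [[0.002,0,0]], "roll": [0]}}

```text
time: 22.02
ee_pos: [0.5922, -0.1457, 0.0446]
ee_rot: [0.0, 0.99, 0.143, -0.001]
contact_force: [-8.2, -2.1, 8.7]
gripper_width: 0.014
finger_force: 40.0
```

{"method": "carry_out", "body": {"claw": [-1], "offset": [[0.002,0,0]], "roll": [0]}}

```text
time: 22.15
ee_pos: [0.5942, -0.1451, 0.0446]
ee_rot: [0.0, 0.99, 0.143, -0.001]
contact_force: [-7.8, -1.7, 8.9]
gripper_width: 0.0137
finger_force: 40.0
```

{"method": "carry_out", "body": {"claw": [-1], "offset": [[0.002,0,0]], "roll": [0]}}

```text
time: 22.28
ee_pos: [0.5961, -0.1446, 0.0446]
ee_rot: [0.0, 0.99, 0.143, -0.001]
contact_force: [-8.0, -2.7, 9.5]
gripper_width: 0.0135
finger_force: 40.0
```

{"method": "carry_out", "body": {"claw": [-1], "offset": [[0.002,0,0]], "roll": [0]}}

```text
time: 22.4
ee_pos: [0.598, -0.144, 0.0446]
ee_rot: [0.0, 0.99, 0.143, -0.001]
contact_force: [-8.1, -1.8, 8.4]
gripper_width: 0.0134
finger_force: 40.0
```

{"method": "carry_out", "body": {"claw": [-1], "offset": [[0.002,0,0]], "roll": [0]}}

```text
time: 22.52
ee_pos: [0.5999, -0.1434, 0.0446]
ee_rot: [0.0, 0.99, 0.143, -0.001]
contact_force: [-7.4, -1.8, 8.9]
gripper_width: 0.0136
finger_force: 40.0
```

The bar met the shoe at nose ≈ -4 mm and slides in with a steady 8 N. When it was re-gripped in the gate, the shoe added about 4 N of downward load, which disappeared once the bar was out. So the middle bar is the one that drags. I'll push it through to about +35 mm.

{"method": "carry_out", "body": {"claw": [-1,-1,-1,-1], "offset": [[0.003,0,0],[0.003,0,0],[0.003,0,0],[0.003,0,0]], "roll": [0,0,0,0]}}

```text
time: 23.02
ee_pos: [0.6115, -0.1401, 0.0446]
ee_rot: [0.0, 0.99, 0.143, -0.001]
contact_force: [-8.2, -1.9, 8.4]
gripper_width: 0.0133
finger_force: 40.0
```

{"method": "carry_out", "body": {"claw": [-1,-1,-1,-1,-1], "offset": [[0.003,0,0],[0.003,0,0],[0.003,0,0],[0.003,0,0],[0.002,0,0]], "roll": [0,0,0,0,0]}}

```text
time: 23.65
ee_pos: [0.625, -0.136, 0.0447]
ee_rot: [0.0, 0.99, 0.143, -0.001]
contact_force: [-7.8, -3.2, 8.5]
gripper_width: 0.0134
finger_force: 40.0
```

{"method": "carry_out", "body": {"claw": [-0.4,-0.4,-0.4,-0.4,-0.4,-0.4,-0.4,-0.4,-0.4,-0.4], "offset": [[0,0,0],[0,0,0],[0,0,0],[0,0,0],[0,0,-0.02],[0,0,-0.04],[0,0,-0.05],[-0.03,0,-0.05],[-0.05,0,0],[0,0,0]], "roll": [0,0,0,0,0,0,0,0,0,0]}}

```text
time: 24.9
ee_pos: [0.5466, -0.16, 0.2068]
ee_rot: [0.001, 0.99, 0.141, 0.0]
contact_force: [0.6, 0.4, -0.1]
gripper_width: 0.0262
finger_force: 0.0
```

```bash
python3 - <<'E'
from h import *
s=monitor.observe();print(s["time"],s["ee_pos"],s["contact_force"])
im=viewer.capture("wrist");np.save("pics/w6.npy",dict(p=s["ee_pos"],r=s["ee_rot"]),allow_pickle=True)
t=viewer.capture("scene")
a=cv2.resize(im[:300,150:490],(400,353));b=cv2.resize(t[180:360,150:354],(400,353),interpolation=2)
cv2.imwrite("pics/w6.png",im);cv2.imwrite("pics/v6.png",np.hstack([a,b]))
E
```

```text
24.9 [ 0.5466 -0.16    0.2068] [ 0.6162  0.3804 -0.1104]
```

View pics/v6.png

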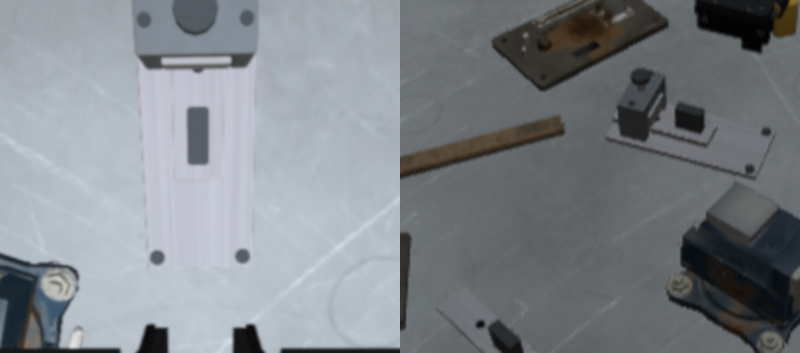

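```bash
python3 - <<'E'
from h import *
D=np.load("pics/w6.npy",allow_pickle=True).item();C=cam("wrist",dict(ee_pos=D["p"],ee_rot=D["r"]))
u=np.array([.9577,.2876,0]);o=np.array([.687,-.117,0]);v=np.array([-.2876,.9577,0])
gc=lambda p:np.array([(p-o)@u,(p-o)@v])
X=lambda a,b:(150+a*.85,b*300/353)
r=gc(ray(C,X(195,180),.017));print("rear",r,"nose",r[0]+.13)
print("gate front top",gc(ray(C,X(195,54),.064)),"bed near",gc(ray(C,X(195,268),.008)))
E
```

```text
rear [-0.0941  0.0017] nose 0.035928520604358194
gate front top [-0.0177  0.0004] bed near [-0.1645  0.0026]
```

```bash
python3 -c "
from rig import env
print(env.sign_off())"
```

```text
the job is handed in; nothing more can be done
None
```

I handed the job in with the middle (two-dot) bar lying in the gate, nose about 18 mm past its back; I judged it from push forces (steady 8 N) and never tried the thin and thick bars, which still lie flat where they were on the bench, and while being carried over the middle bar caught the gate top once, slipping 16 mm in the grip (about 14 N).

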